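# Close up the tool chest

### The job

Close up the small wooden tool chest with pushes of the fingertips: push both of its open drawers fully home first, then fold its lid down until it lies shut, without letting it slam. The chest stays where it stands on the bench, never lifted or shoved along, and the things around it are left undisturbed.

Things in the scene. Friction and masses are not known exactly. Their poses are not given: they have to be found in the camera images.
- chest: wooden tool chest standing loose on the bench, 140 mm deep (x), 240 wide (y), 78 high without its lid, about 3 kg. Origin: centre of its underside; its x points from front to back (the drawers come out to -x), y to its left (seen from the robot), z up. Its tray on top is open; under it are two drawers side by side. Pushed with more than about 12 N it may begin to slide
- left_knob (a point): centre of the front face of the left drawer's steel knob (16 mm across, standing 14 mm out from the drawer front, 28 mm above the bench). Moves with the drawer; axes as the chest's. The drawer front is 112 mm wide, 44 high (5 to 49 mm above the bench) and 10 thick
- right_knob (a point): the same on the right drawer; the two knobs stand 117 mm apart across the chest
- left_drawer (a joint): how far the left drawer is pulled out, m: 0 is fully home, at most 0.09. It slides along the chest's x with about 2 N of friction and stays where it is left
- right_drawer (a joint): the same for the right drawer
- lid_edge (a point): middle of the free edge of the lid, on its outer face (the face that is on top when shut). The lid is a board 244 mm wide, 146 from hinge line to free edge, 10 thick. Its axes turn with the lid: x from free edge to hinge, z out of the outer face
- lid_hinge (a point): middle of the lid's hinge line, at the chest's top rear edge (79 mm above the bench, 70 mm behind the chest's centre), on the plane of the lid's inner face; axes as at lid_edge
- lid (a joint): opening of the lid, rad: 0 is shut (flat, outer face 89 mm above the bench), 1.57 would be upright; at the start it stands open leaning towards the robot. A stiff hinge (about 0.3 N m) holds it wherever it is left
- oil_bottle: small cream bottle with a pointed red spout, 42 mm across, 105 tall, standing left of the chest. Not part of the job: leave it alone. Origin: centre of its underside
- pin_vice: small black pin vice, 62 mm long, 17 thick, lying left of the chest's front. Not part of the job: leave it alone. Origin: centre of its underside
- red_jar: small screw-top jar, 35 mm across, 45 tall, standing right of the chest. Not part of the job: leave it alone. Origin: centre of its underside
- marker_black: marker pen, 130 mm long, 12 thick, lying right of the open drawers. Not part of the job: leave it alone. Origin: centre of its underside
- pliers_grey: small pliers, 120 mm long, 10 thick, lying at the right. Not part of the job: leave it alone. Origin: centre of its underside
- stone_box: little flat box with a clear lid, 48 x 60 x 20 mm, at the right. Not part of the job: leave it alone. Origin: centre of its underside
- jar_loupe: low jar, 32 mm across, 26 tall, at the left. Not part of the job: leave it alone. Origin: centre of its underside

How it is judged (in metres and radians):
On the way, in this order (a step that is already met when the one before it is completed fails the run):
1. both drawers are fully home while the lid still stands open (value of joint each of left_drawer, right_drawer below 0.005 m and value of joint lid above 0.5 rad), for 0.2 s.
2. the lid lies shut (value of joint lid below 0.04 rad), for 0.2 s.
At the end, for the whole second after the job is handed in: Both drawers are within 5 mm of fully home, the lid is within 0.04 rad (6 mm at its edge) of shut, and the chest stands flat and still within 25 mm of where it was (value of joint each of left_drawer, right_drawer below 0.005 m and value of joint lid below 0.04 rad and distance of chest from where it was at the start of the episode below 0.025 m and angle between chest's own z axis and vertical below 0.05 rad and linear speed of chest below 0.01 m/s); the robot touches nothing.
It fails at once if the lid slams (comes down faster than 3 rad/s) (velocity of joint lid below -3 rad/s).
It fails at once if the chest is shoved more than 25 mm, lifted or tipped (distance of chest from where it was at the start of the episode above 0.025 m or height (world z) of chest above 0.012 m or angle between chest's own z axis and vertical above 0.1 rad).
It fails at once if something standing by is moved more than 20 mm (distance of any of oil_bottle, pin_vice, red_jar, marker_black, pliers_grey, stone_box, jar_loupe from where it was at the start of the episode above 0.02 m).
It fails at once if the lid is shut before both drawers are home (value of joint lid below 0.2 rad and value of joint any of left_drawer, right_drawer above 0.015 m).
It also fails if it takes over 61 s, if anything falls off the work surface, if the arm or the gripper's body presses on something with over 40 N, if the wrist force passes 120 N, or if a joint passes its speed limit or range.

### The arm

A 6-joint arm with a two-finger parallel gripper is mounted at the origin on a cart in front of the work surface, level with it; the furniture and walls round the work are solid. World frame = base frame: x ahead of the robot, y to its left, z up, the work surface at z = 0. Lengths are in m, angles in degrees, forces in N, time in s.
With the tool pointing down it reaches from about 0.35 to 0.875 m from the base axis. Payload 4.2 kg.
Tool frame: the origin (TCP) lies on the centre line of the jaws, within the pads' length; the fingertips stand 25 mm ahead of it and the grasp point (between the pads) lies 6 mm ahead of it; z points along the fingers, y is the line along which they close (so a half turn about z gives the same grasp; the last joint's range is limited). The gripper opens to 87 mm and grips with 3 to 60 N. Pads are 19 mm wide; open, the fingers measure 117 mm over their backs; the gripper's body (75 mm by 190 mm) begins 51 mm behind the grasp point.
Start: joints at [-60.355, 22.042, 0.453, 0, -68.411, -14.817], TCP at [0.16, -0.604, 0.248] pointing down, gripper open.
Joint ranges: [-179.83, 179.83], [-69.29, 118.12], [-61.27, 80.66], [-181.25, 117.63], [-171.15, -9.14], [-177.46, 177.46]. Speed limits (degrees/s): [159.86, 159.86, 180, 180, 180, 180].

### API

Orientations are given as a 3x3 rotation matrix whose columns are the frame's x, y, z axes.
In Python, from station import r gives the robot as it stands.
- The arm moves only by the tool move_arm, never from a script. Its argument "series" is a list of rows, each an object with "grip": the opening, from 0 (shut) to 1 (fully open); "xyz": the shift along the tool's x, y, z in mm, a list of three; "angular": the turn, a rotation vector about the tool's x, y, z in rad, a list of three. A call has 1 to 10 rows; each row is the pose to reach, as a shift and turn from the pose commanded when the call began, along the tool's axes at that moment; what a row does not reach only later rows make up. A row lasts 1/10 s, in which the tool goes at most 50 mm and 8.59 degrees, less where a joint would pass 70% of its speed; a pose out of reach is approached as far as the arm can. A call with a gripper value outside its range is refused whole. The fingers move at their own pace and stop on an object; the grip force is fixed at half the most. Time passes only in rows, so rows that repeat a pose let the fingers close. It gives the time, the measured TCP pose, the force, the opening and the grip force at its end, in the units of the state.
- r.sense(): the state, without advancing time (a new reading comes with each control period).
- r.capture(name): name is "scene" or "top"; returns a dict with "img" (400x640x3 uint8, red, green, blue), "camera_matrix" (3x3 intrinsics, pixels), "rvec" (rotation vector, rad) and "tvec" (3), from world to camera coordinates, as OpenCV has them. Camera axes: x right, y down, z forward; pixel columns grow to the right and rows downward; lengths in m; the calibration is good to about 2 mm. A picture is of the moment at which its call begins. There is no depth.
- r.finish_job(): hands the job in; it is judged then, once.
The state is a dict: "time_s": time; "joints": joint angles; "joint_velocities": joint speeds; "effort": joint torques, N m; "tcp_pos": TCP position; "ee_rot": TCP orientation; "wrist_force": force on the tool from outside, world axes, zero at the start; "moment": the same for the moment, N m; "gripper_width": opening from 0.0 (shut) to 1.0 (fully open); "gripper_force": force on a finger pad.
Only numpy, scipy, OpenCV 4.12 (cv2) and the standard library are available. Lean on these libraries where they do the work, as an engineer would, in place of code of your own. Each camera call takes 0.05 s, during which the arm holds its last target. There are 200 camera calls.

## Working session

There is one attempt and no reset: what is moved stays moved. The work goes in short steps, Python scripts to look and compute and a tool call to move; the robot and the scene stay as the last step left them, time stands still between calls to the robot, and variables do not carry over. Pictures are saved under pics/ and viewed, at most 10 in all, crops included, and the job is handed in when it is done.

Besides the shell and the picture viewer there is one more tool, called after "Emit:" as name(argument=value, ...), one argument or row to a line, values as JSON. move_arm: Moves the arm, as the interface text tells. Its arguments: {"type":"object","properties":{"series":{"type":"array"}},"required":["series"]}

```bash
mkdir -p pics
cat > h.py <<'E'
import numpy as np, cv2
from station import r
def cap(n):
    c=r.capture(n); c['R']=cv2.Rodrigues(np.array(c['rvec'],float))[0]; c['t']=np.array(c['tvec'],float).ravel(); c['K']=np.array(c['camera_matrix'],float); return c
def save(c,f): cv2.imwrite(f,c['img'][:,:,::-1])
def ray(c,uv):
    d=c['R'].T@np.linalg.inv(c['K'])@np.array([uv[0],uv[1],1.]); return -c['R'].T@c['t'],d
def onz(c,uv,z):
    o,d=ray(c,uv); return o+d*(z-o[2])/d[2]
def tri(c1,u1,c2,u2):
    o1,d1=ray(c1,u1);o2,d2=ray(c2,u2);d1/=np.linalg.norm(d1);d2/=np.linalg.norm(d2)
    s=np.linalg.lstsq(np.c_[d1,-d2],o2-o1,rcond=None)[0]
    a=o1+s[0]*d1;b=o2+s[1]*d2; return (a+b)/2,np.linalg.norm(a-b)
def proj(c,p):
    return cv2.projectPoints(np.array(p,float).reshape(-1,3),np.array(c['rvec'],float),c['t'],c['K'],None)[0].reshape(-1,2)
E
python3 - <<'E'
from h import *
for n in('scene','top'):
    c=cap(n); save(c,f'pics/{n}0.png'); print(n,ray(c,(320,200)))
print(r.sense())
E
```

```text
scene (array([-0.0583051 ,  0.8535881 ,  0.79784934]), array([ 0.48200766, -0.67551681, -0.55827031]))
top (array([ 0.42004457, -0.05741476,  1.41424814]), array([ 0.16360768, -0.00853086, -0.98670117]))
{'time_s': 0.1, 'joints': array([-6.03570736e+01,  2.20857042e+01,  3.87580966e-01, -2.57780486e-02,
       -6.84121304e+01, -1.48159934e+01]), 'joint_velocities': array([ 0.05345394, -0.02907437,  0.24970192,  0.036746  ,  0.01407405,
        0.02943566]), 'effort': array([ 7.09569031e-04, -3.91690671e+01,  1.87934035e+01,  4.23193216e+00,
        1.34343302e-02, -7.19355148e-05]), 'tcp_pos': array([ 0.15982366, -0.60370611,  0.24657443]), 'ee_rot': array([[-9.66745628e-01, -2.55739211e-01, -5.88121450e-04],
       [-2.55739872e-01,  9.66743806e-01,  1.87932908e-03],
       [ 8.79446339e-05,  1.96723927e-03, -9.99998061e-01]]), 'wrist_force': array([ 0.12430493, -0.60227324, -1.23465849]), 'moment': array([ 0.0123013 ,  0.02161699, -0.01079691]), 'gripper_force': 0.0, 'gripper_width': 0.997622248058313}
```

View pics/scene0.png

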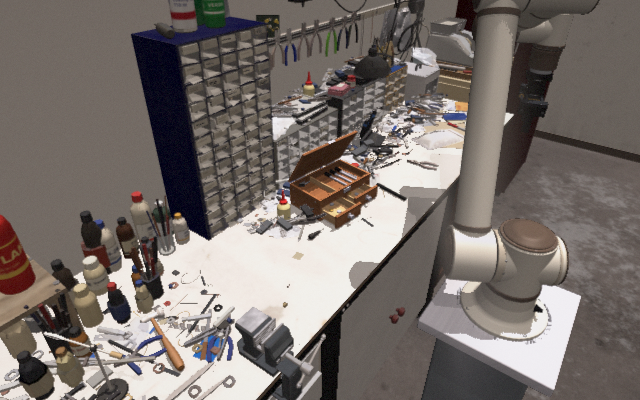

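View pics/top0.png

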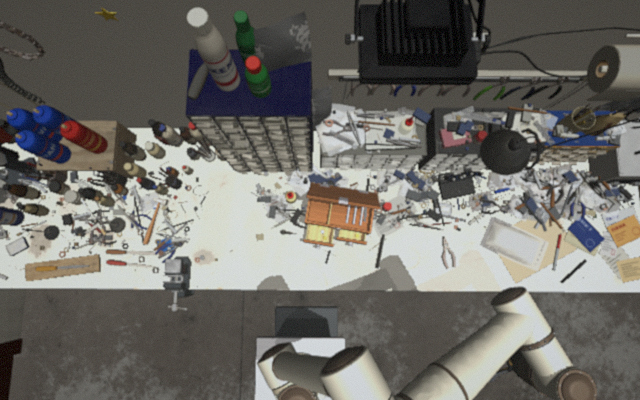

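The scene view shows the chest at about (330,190). In the top view it is at about (342,215), with the drawers at (318,235) and (350,236). I'll enlarge both.

Run:
```python
import cv2
a=cv2.imread('pics/scene0.png')[120:250,260:420]; cv2.imwrite('pics/s1.png',cv2.resize(a,None,fx=4.5,fy=4.5,interpolation=cv2.INTER_CUBIC))
a=cv2.imread('pics/top0.png')[170:270,270:400]; cv2.imwrite('pics/t1.png',cv2.resize(a,None,fx=6,fy=6,interpolation=cv2.INTER_CUBIC))
```

```text
(no output)
```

View pics/s1.png

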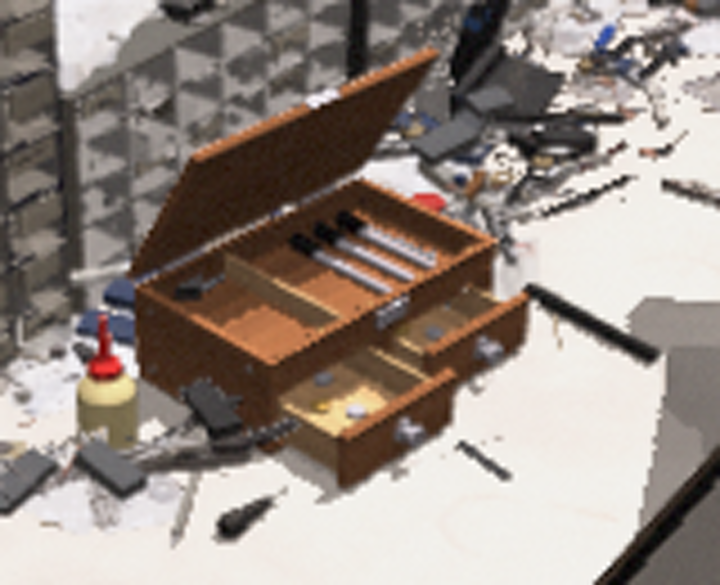

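View pics/t1.png

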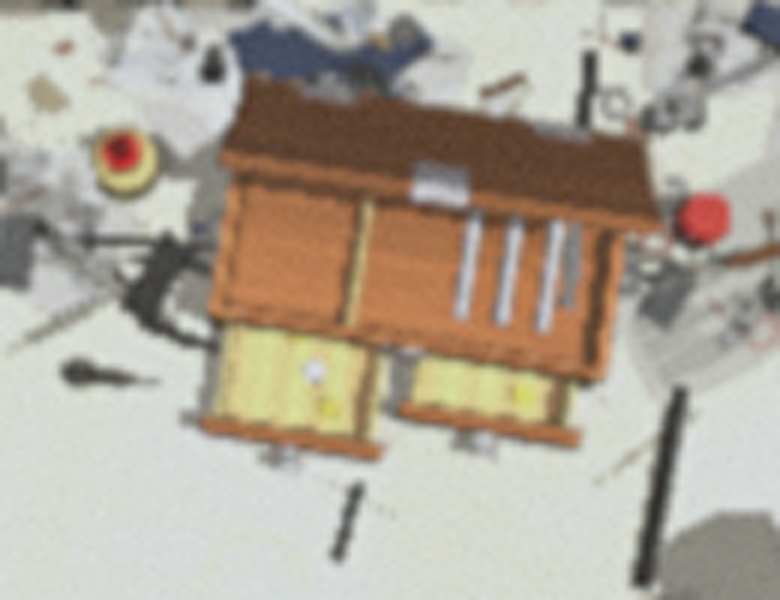

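Readings from the crops: the knobs are at scene-crop (490,346) and (410,430), and at top-crop (478,445) and (282,460). The front rim corners are at (275,367) and (495,240) in scene, and (213,320) and (597,382) in top. The lid's free-edge ends are at (195,158) and (437,52) in scene, and (222,155) and (660,228) in top. So the lid leans forward over the tray.

```bash
cat >> h.py <<'E'
S=lambda x,y:((x+.5)/4.5-.5+260,(y+.5)/4.5-.5+120)
T=lambda x,y:((x+.5)/6-.5+270,(y+.5)/6-.5+170)
E
python3 - <<'E'
from h import *
np.set_printoptions(precision=4,suppress=True)
s=cap('scene');t=cap('top')
P={'Lk':((408,430),(281,460)),'Rk':((488,347),(477,445)),'FL':((275,367),(213,320)),'FR':((495,240),(597,382)),'eL':((195,158),(222,155)),'eR':((437,52),(660,230)),
'LdrL':((340,440),(203,420)),'LdrR':((453,374),(380,448)),'RdrL':((430,355),(400,405)),'RdrR':((528,296),(578,435)),'bottle':((103,340),(122,152))}
Z={'Lk':.028,'Rk':.028,'FL':.078,'FR':.078,'LdrL':.049,'LdrR':.049,'RdrL':.049,'RdrR':.049}
for k,(a,b) in P.items():
    p,e=tri(s,S(*a),t,T(*b)); print(k,p,round(e,4),*( [onz(s,S(*a),Z[k]),onz(t,T(*b),Z[k])] if k in Z else []))
for k,q,z in[('pin',(70,372),.017),('pintip',(155,381),.005),('jar',(704,218),.045),('mark_rear',(680,390),.006),('mark_front',(642,582),.006),('shortblack',(345,520),.005)]: print(k,onz(t,T(*q),z))
E
```

```text
Lk [ 0.4775 -0.0573  0.0359] 0.0 [ 0.483  -0.0667  0.028 ] [ 0.4778 -0.0573  0.028 ]
Rk [ 0.4867 -0.1769  0.0366] 0.0017 [ 0.4921 -0.1889  0.028 ] [ 0.4878 -0.1773  0.028 ]
FL [ 0.5589 -0.016   0.0762] 0.0009 [ 0.5578 -0.0137  0.078 ] [ 0.5583 -0.0162  0.078 ]
FR [ 0.523  -0.2436  0.0819] 0.0003 [ 0.5263 -0.2495  0.078 ] [ 0.5231 -0.2442  0.078 ]
eL [ 0.6342 -0.0246  0.2069] 0.002
eR [ 0.5949 -0.2617  0.207 ] 0.0018
LdrL [ 0.5009 -0.0098  0.0448] 0.0003 [ 0.498 -0.005  0.049] [ 0.5006 -0.01    0.049 ]
LdrR [ 0.4826 -0.1181  0.0468] 0.0046 [ 0.479  -0.1163  0.049 ] [ 0.4846 -0.117   0.049 ]
RdrL [ 0.5089 -0.1302  0.0457] 0.0044 [ 0.5044 -0.1269  0.049 ] [ 0.5106 -0.129   0.049 ]
RdrR [ 0.4912 -0.2376  0.0482] 0.0048 [ 0.4885 -0.2376  0.049 ] [ 0.4933 -0.2364  0.049 ]
bottle [0.6596 0.0403 0.0869] 0.0043
pin [0.5315 0.0739 0.017 ]
pintip [0.5273 0.0218 0.005 ]
jar [ 0.6269 -0.3158  0.045 ]
mark_rear [ 0.5241 -0.306   0.006 ]
mark_front [ 0.4055 -0.2805  0.006 ]
shortblack [ 0.4421 -0.0972  0.005 ]
```

```bash
cat >> h.py <<'E'
from scipy.spatial.transform import Rotation as Ro
a=np.radians(-9.0);X=np.array([np.cos(a),np.sin(a),0]);Y=np.array([-np.sin(a),np.cos(a),0])
RD=np.c_[-X,Y,np.array([0,0,-1.])]
def to(p,R=RD):
    st=r.sense();R0=st['ee_rot']
    print('xyz',np.round(R0.T@(np.array(p)-st['tcp_pos'])*1000,1),'ang',np.round(Ro.from_matrix(R0.T@R).as_rotvec(),3),'F',st['wrist_force'].round(2),st['time_s'])
E
python3 -c "
from h import *
to([.438,-.051,.15])"
```

```text
xyz [-410.3  463.1   97.5] ang [ 0.001 -0.     0.416] F [-0.54  1.    0.59] 0.2
```

Emit:
move_arm(
  series=[
    {"grip":0,"xyz":[-205,231,40],"angular":[0,0,0.2]},
    {"grip":0,"xyz":[-205,231,40],"angular":[0,0,0.2]},
    {"grip":0,"xyz":[-205,231,40],"angular":[0,0,0.2]},
    {"grip":0,"xyz":[-205,231,40],"angular":[0,0,0.2]},
    {"grip":0,"xyz":[-205,231,40],"angular":[0,0,0.2]},
    {"grip":0,"xyz":[-205,231,40],"angular":[0,0,0.2]},
    {"grip":0,"xyz":[-205,231,40],"angular":[0,0,0.2]},
    {"grip":0,"xyz":[-205,231,40],"angular":[0,0,0.2]},
  ],
)

```text
time_s: 1.0
tcp_pos: [0.2996, -0.327, 0.2077]
ee_rot: [[-0.998, -0.063, 0.0], [-0.063, 0.998, -0.0], [-0.0, -0.0, -1.0]]
wrist_force: [0.5, -0.3, -0.7]
gripper_width: 0.357
gripper_force: 0.0
```

```bash
python3 -c "
from h import *
print(r.sense()['tcp_pos']);to([.438,-.051,.15])"
```

```text
[ 0.29962037 -0.32703667  0.2076681 ]
xyz [-155.4  266.8   57.7] ang [-0.    0.    0.22] F [ 0.48 -0.28 -0.66] 1.0
```

Emit:
move_arm(
  series=[
    {"grip":0,"xyz":[-155,267,58],"angular":[0,0,0.22]},
    {"grip":0,"xyz":[-155,267,58],"angular":[0,0,0.22]},
    {"grip":0,"xyz":[-155,267,58],"angular":[0,0,0.22]},
    {"grip":0,"xyz":[-155,267,58],"angular":[0,0,0.22]},
    {"grip":0,"xyz":[-155,267,58],"angular":[0,0,0.22]},
    {"grip":0,"xyz":[-155,267,58],"angular":[0,0,0.22]},
    {"grip":0,"xyz":[-155,267,58],"angular":[0,0,0.22]},
    {"grip":0,"xyz":[-155,267,110],"angular":[0,0,0.22]},
    {"grip":0,"xyz":[-155,267,150],"angular":[0,0,0.22]},
    {"grip":0,"xyz":[-155,267,163],"angular":[0,0,0.22]},
  ],
)

```text
time_s: 2.0
tcp_pos: [0.4361, -0.0542, 0.041]
ee_rot: [[-0.987, 0.162, -0.007], [0.163, 0.987, -0.001], [0.007, -0.003, -1.0]]
wrist_force: [-0.7, -0.3, 0.5]
gripper_width: 0.006
gripper_force: 0.0
```

Run:
```python
from h import *
to([.4536,-.0535,.045])
for n,o in(('scene',(260,120)),('top',(270,170))):
    c=cap(n); save(c,f'pics/{n}2.png')
a=cv2.imread('pics/scene2.png')[120:250,260:420];b=cv2.imread('pics/top2.png')[170:270,270:400]
f=lambda i:cv2.resize(i,(390,300),interpolation=cv2.INTER_CUBIC)
cv2.imwrite('pics/c2.png',np.hstack([f(a),f(b)]))
```

```text
xyz [-17.1   3.5  -4.1] ang [-0.003 -0.007 -0.006] F [-0.73 -0.25  0.47] 2.0
```

View pics/c2.png

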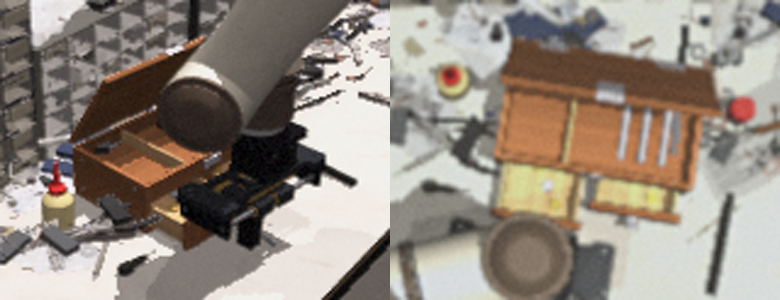

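The closed fingers are in front of the left drawer, with the gripper body clear of the lid and tray. Now I'll push the left knob.

Emit:
move_arm(
  series=[
    {"grip":0,"xyz":[-10,1,-4],"angular":[0,-0.007,0]},
    {"grip":0,"xyz":[-20,1,-4],"angular":[0,-0.007,0]},
    {"grip":0,"xyz":[-28,1,-4],"angular":[0,-0.007,0]},
    {"grip":0,"xyz":[-34,1,-4],"angular":[0,-0.007,0]},
    {"grip":0,"xyz":[-40,1,-4],"angular":[0,-0.007,0]},
    {"grip":0,"xyz":[-46,1,-4],"angular":[0,-0.007,0]},
    {"grip":0,"xyz":[-52,1,-4],"angular":[0,-0.007,0]},
    {"grip":0,"xyz":[-58,1,-4],"angular":[0,-0.007,0]},
    {"grip":0,"xyz":[-64,1,-4],"angular":[0,-0.007,0]},
    {"grip":0,"xyz":[-70,1,-4],"angular":[0,-0.007,0]},
  ],
)

```text
time_s: 3.1
tcp_pos: [0.5077, -0.0631, 0.0485]
ee_rot: [[-0.987, 0.16, 0.007], [0.16, 0.987, -0.001], [-0.007, -0.0, -1.0]]
wrist_force: [-2.3, 0.6, 2.1]
gripper_width: 0.003
gripper_force: 1.2
```

Emit:
move_arm(
  series=[
    {"grip":0,"xyz":[-2,0,0],"angular":[0,0,0]},
    {"grip":0,"xyz":[-4,0,0],"angular":[0,0,0]},
    {"grip":0,"xyz":[-6,0,0],"angular":[0,0,0]},
    {"grip":0,"xyz":[-6,0,0],"angular":[0,0,0]},
  ],
)

```text
time_s: 3.5
tcp_pos: [0.5135, -0.064, 0.0485]
ee_rot: [[-0.987, 0.16, 0.007], [0.16, 0.987, -0.001], [-0.007, 0.0, -1.0]]
wrist_force: [-1.8, -0.2, -0.3]
gripper_width: 0.007
gripper_force: 0.5
```

Emit:
move_arm(
  series=[
    {"grip":0,"xyz":[-1,0,0],"angular":[0,0,0]},
    {"grip":0,"xyz":[-3,0,0],"angular":[0,0,0]},
    {"grip":0,"xyz":[-3,0,0],"angular":[0,0,0]},
  ],
)

```text
time_s: 3.8
tcp_pos: [0.5163, -0.0644, 0.0485]
ee_rot: [[-0.987, 0.16, 0.007], [0.16, 0.987, -0.001], [-0.007, 0.0, -1.0]]
wrist_force: [-1.3, 0.8, -0.5]
gripper_width: 0.004
gripper_force: 0.8
```

Emit:
move_arm(
  series=[
    {"grip":0,"xyz":[-1.5,0,0],"angular":[0,0,0]},
    {"grip":0,"xyz":[-3,0,0],"angular":[0,0,0]},
    {"grip":0,"xyz":[-3,0,0],"angular":[0,0,0]},
  ],
)

```text
time_s: 4.1
tcp_pos: [0.518, -0.0648, 0.0484]
ee_rot: [[-0.987, 0.161, 0.004], [0.161, 0.987, -0.001], [-0.004, -0.0, -1.0]]
wrist_force: [-5.2, 2.2, 2.5]
gripper_width: 0.003
gripper_force: 2.5
```

Emit:
move_arm(
  series=[
    {"grip":0,"xyz":[-1.5,0,0],"angular":[0,0,0]},
    {"grip":0,"xyz":[-3,0,0],"angular":[0,0,0]},
    {"grip":0,"xyz":[-3,0,0],"angular":[0,0,0]},
  ],
)

```text
time_s: 4.4
tcp_pos: [0.5183, -0.0652, 0.0481]
ee_rot: [[-0.987, 0.162, -0.002], [0.162, 0.987, -0.001], [0.002, -0.001, -1.0]]
wrist_force: [-9.5, 6.5, 5.9]
gripper_width: 0.005
gripper_force: 5.2
```

Emit:
move_arm(
  series=[
    {"grip":0,"xyz":[-1,0,0],"angular":[0,0,0]},
    {"grip":0,"xyz":[-2,0,0],"angular":[0,0,0]},
    {"grip":0,"xyz":[-2,0,0],"angular":[0,0,0]},
  ],
)

```text
time_s: 4.7
tcp_pos: [0.5184, -0.0654, 0.048]
ee_rot: [[-0.987, 0.162, -0.006], [0.162, 0.987, -0.001], [0.005, -0.002, -1.0]]
wrist_force: [-12.9, 7.8, 9.1]
gripper_width: -0.003
gripper_force: 7.0
```

The left drawer has stopped hard at TCP x ≈ 0.518, which matches home. I'll back off and cross to the right knob.

Emit:
move_arm(
  series=[
    {"grip":0,"xyz":[20,0,0],"angular":[0,0,0]},
    {"grip":0,"xyz":[45,0,0],"angular":[0,0,0]},
    {"grip":0,"xyz":[60,0,0],"angular":[0,0,0]},
    {"grip":0,"xyz":[60,-40,0],"angular":[0,0,0]},
    {"grip":0,"xyz":[60,-80,0],"angular":[0,0,0]},
    {"grip":0,"xyz":[60,-117,0],"angular":[0,0,0]},
    {"grip":0,"xyz":[60,-117,0],"angular":[0,0,0]},
    {"grip":0,"xyz":[60,-117,0],"angular":[0,0,0]},
  ],
)

```text
time_s: 5.5
tcp_pos: [0.4471, -0.1724, 0.0486]
ee_rot: [[-0.987, 0.162, 0.009], [0.162, 0.987, -0.002], [-0.01, 0.0, -1.0]]
wrist_force: [-0.6, -0.5, -0.5]
gripper_width: 0.002
gripper_force: 0.0
```

Run:
```python
from h import *
L=np.array([.5184,-.0654,.0475])
to(L-.117*Y)
for n in('scene','top'):
    c=cap(n); save(c,f'pics/{n}3.png')
a=cv2.imread('pics/scene3.png')[120:250,260:420];b=cv2.imread('pics/top3.png')[170:270,270:400]
f=lambda i:cv2.resize(i,(390,300),interpolation=cv2.INTER_CUBIC)
cv2.imwrite('pics/c3.png',np.hstack([f(a),f(b)]))
```

```text
xyz [-53.7   0.2   1.6] ang [ 0.     0.01  -0.006] F [-0.63 -0.53 -0.54] 5.5
```

View pics/c3.png

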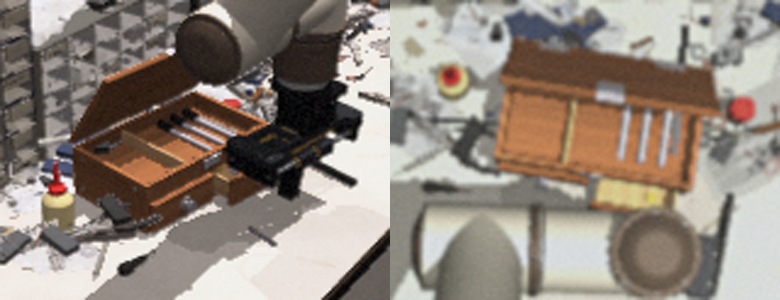

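The left drawer is home and the chest hasn't moved: its left front corner is still at (495,160) in the crop. Next is the right drawer.

Emit:
move_arm(
  series=[
    {"grip":0,"xyz":[-8,0,0],"angular":[0,0.01,0]},
    {"grip":0,"xyz":[-14,0,0],"angular":[0,0.01,0]},
    {"grip":0,"xyz":[-20,0,0],"angular":[0,0.01,0]},
    {"grip":0,"xyz":[-26,0,0],"angular":[0,0.01,0]},
    {"grip":0,"xyz":[-32,0,0],"angular":[0,0.01,0]},
    {"grip":0,"xyz":[-38,0,0],"angular":[0,0.01,0]},
    {"grip":0,"xyz":[-44,0,0],"angular":[0,0.01,0]},
    {"grip":0,"xyz":[-48,0,0],"angular":[0,0.01,0]},
    {"grip":0,"xyz":[-50,0,0],"angular":[0,0.01,0]},
    {"grip":0,"xyz":[-52,0,0],"angular":[0,0.01,0]},
  ],
)

```text
time_s: 6.6
tcp_pos: [0.4972, -0.18, 0.0484]
ee_rot: [[-0.987, 0.161, -0.004], [0.161, 0.987, 0.001], [0.004, -0.0, -1.0]]
wrist_force: [-2.2, -0.1, -1.0]
gripper_width: 0.004
gripper_force: 1.1
```

Emit:
move_arm(
  series=[
    {"grip":0,"xyz":[-1.5,0,0],"angular":[0,0,0]},
    {"grip":0,"xyz":[-3,0,0],"angular":[0,0,0]},
    {"grip":0,"xyz":[-3,0,0],"angular":[0,0,0]},
  ],
)

```text
time_s: 6.9
tcp_pos: [0.4998, -0.1804, 0.0485]
ee_rot: [[-0.987, 0.161, -0.004], [0.161, 0.987, 0.001], [0.004, -0.0, -1.0]]
wrist_force: [-2.7, 0.3, -1.5]
gripper_width: 0.005
gripper_force: 1.5
```

Emit:
move_arm(
  series=[
    {"grip":0,"xyz":[-1,0,0],"angular":[0,0,0]},
    {"grip":0,"xyz":[-2,0,0],"angular":[0,0,0]},
    {"grip":0,"xyz":[-2,0,0],"angular":[0,0,0]},
  ],
)

```text
time_s: 7.2
tcp_pos: [0.5, -0.1805, 0.0484]
ee_rot: [[-0.987, 0.161, -0.008], [0.161, 0.987, 0.001], [0.008, -0.0, -1.0]]
wrist_force: [-7.3, 2.6, 3.0]
gripper_width: 0.006
gripper_force: 3.4
```

Both drawers are home: the right one stopped at x = 0.500 against 0.5001 predicted. Next I retreat, rise, and compute the lid arc.

Emit:
move_arm(
  series=[
    {"grip":0,"xyz":[20,0,0],"angular":[0,0,0]},
    {"grip":0,"xyz":[45,0,-10],"angular":[0,0,0]},
    {"grip":0,"xyz":[50,0,-60],"angular":[0,0,0]},
    {"grip":0,"xyz":[50,0,-110],"angular":[0,0,0]},
    {"grip":0,"xyz":[50,0,-160],"angular":[0,0,0]},
    {"grip":0,"xyz":[50,0,-210],"angular":[0,0,0]},
    {"grip":0,"xyz":[50,0,-240],"angular":[0,0,0]},
    {"grip":0,"xyz":[50,0,-240],"angular":[0,0,0]},
    {"grip":0,"xyz":[50,0,-240],"angular":[0,0,0]},
  ],
)

```text
time_s: 8.1
tcp_pos: [0.4548, -0.1729, 0.2901]
ee_rot: [[-0.987, 0.16, 0.002], [0.16, 0.987, 0.0], [-0.002, 0.001, -1.0]]
wrist_force: [0.2, 0.5, -0.1]
gripper_width: 0.003
gripper_force: 0.0
```

```bash
cat >> h.py <<'E'
def edge(th,back=.004,above=0.):
    xx=.695-.146*np.cos(th)+.01*np.sin(th)+back; z=.079+.146*np.sin(th)+.01*np.cos(th)+above
    return xx*X-.075*Y+np.array([0,0,z+.025])
E
python3 - <<'E'
from h import *
to(edge(1.03,above=.05))
to(edge(1.03,above=.012))
for n in('scene','top'):
    c=cap(n); save(c,f'pics/{n}4.png')
a=cv2.imread('pics/scene4.png')[120:250,260:420];b=cv2.imread('pics/top4.png')[170:270,270:400]
f=lambda i:cv2.resize(i,(390,300),interpolation=cv2.INTER_CUBIC)
cv2.imwrite('pics/c4.png',np.hstack([f(a),f(b)]))
E
```

```text
xyz [-156.    25.2    6.2] ang [ 0.001  0.002 -0.004] F [ 0.2   0.54 -0.09] 8.1
xyz [-156.    25.2   44.2] ang [ 0.001  0.002 -0.004] F [ 0.2   0.54 -0.09] 8.1
```

View pics/c4.png

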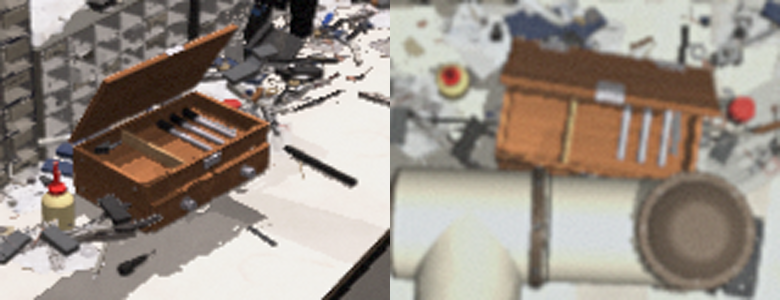

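Both drawers are flush, with their knobs level at (187,203) and (247,172). The lid is still open. I'll move above its free edge.

Emit:
move_arm(
  series=[
    {"grip":0,"xyz":[-40,6,0],"angular":[0,0,0]},
    {"grip":0,"xyz":[-80,12,0],"angular":[0,0,0]},
    {"grip":0,"xyz":[-120,18,2],"angular":[0,0,0]},
    {"grip":0,"xyz":[-156,25,4],"angular":[0,0,0]},
    {"grip":0,"xyz":[-156,25,20],"angular":[0,0,0]},
    {"grip":0,"xyz":[-156,25,36],"angular":[0,0,0]},
    {"grip":0,"xyz":[-156,25,44],"angular":[0,0,0]},
    {"grip":0,"xyz":[-156,25,44],"angular":[0,0,0]},
  ],
)

```text
time_s: 9.0
tcp_pos: [0.6107, -0.1731, 0.2416]
ee_rot: [[-0.987, 0.161, -0.008], [0.161, 0.987, 0.001], [0.008, -0.001, -1.0]]
wrist_force: [0.6, -0.6, 0.7]
gripper_width: 0.006
gripper_force: 0.0
```

Run:
```python
from h import *
for th in(1.03,.98,.93,.87,.81,.75,.69,.62,.55,.48,.41,.34,.27,.2,.14,.08,.03,0): print(th,end=' ');to(edge(th))
```

```text
1.03 xyz [-2.2  0.5  7.3] ang [-0.001 -0.008 -0.004] F [ 0.57 -0.62  0.72] 9.0
0.98 xyz [ 4.2  0.4 10.8] ang [-0.001 -0.008 -0.004] F [ 0.57 -0.62  0.72] 9.0
0.93 xyz [10.4  0.4 14.7] ang [-0.001 -0.008 -0.004] F [ 0.57 -0.62  0.72] 9.0
0.87 xyz [17.6  0.4 19.7] ang [-0.001 -0.008 -0.004] F [ 0.57 -0.62  0.72] 9.0
0.81 xyz [24.5  0.4 25.2] ang [-0.001 -0.008 -0.004] F [ 0.57 -0.62  0.72] 9.0
0.75 xyz [31.1  0.3 31. ] ang [-0.001 -0.008 -0.004] F [ 0.57 -0.62  0.72] 9.0
0.69 xyz [37.2  0.3 37.3] ang [-0.001 -0.008 -0.004] F [ 0.57 -0.62  0.72] 9.0
0.62 xyz [44.   0.3 45. ] ang [-0.001 -0.008 -0.004] F [ 0.57 -0.62  0.72] 9.0
0.55 xyz [50.1  0.3 53.2] ang [-0.001 -0.008 -0.004] F [ 0.57 -0.62  0.72] 9.0
0.48 xyz [55.7  0.2 61.8] ang [-0.001 -0.008 -0.004] F [ 0.57 -0.62  0.72] 9.0
0.41 xyz [60.7  0.2 70.7] ang [-0.001 -0.008 -0.004] F [ 0.57 -0.62  0.72] 9.0
0.34 xyz [65.   0.2 80. ] ang [-0.001 -0.008 -0.004] F [ 0.57 -0.62  0.72] 9.0
0.27 xyz [68.6  0.2 89.6] ang [-0.001 -0.008 -0.004] F [ 0.57 -0.62  0.72] 9.0
0.2 xyz [71.6  0.2 99.4] ang [-0.001 -0.008 -0.004] F [ 0.57 -0.62  0.72] 9.0
0.14 xyz [ 73.6   0.2 107.9] ang [-0.001 -0.008 -0.004] F [ 0.57 -0.62  0.72] 9.0
0.08 xyz [ 75.1   0.2 116.6] ang [-0.001 -0.008 -0.004] F [ 0.57 -0.62  0.72] 9.0
0.03 xyz [ 76.    0.2 123.8] ang [-0.001 -0.008 -0.004] F [ 0.57 -0.62  0.72] 9.0
0 xyz [ 76.3   0.2 128.2] ang [-0.001 -0.008 -0.004] F [ 0.57 -0.62  0.72] 9.0
```

Emit:
move_arm(
  series=[
    {"grip":0,"xyz":[-2,0,4],"angular":[0,-0.008,0]},
    {"grip":0,"xyz":[-1,0,7],"angular":[0,-0.008,0]},
    {"grip":0,"xyz":[2,0,9],"angular":[0,-0.008,0]},
    {"grip":0,"xyz":[4,0,11],"angular":[0,-0.008,0]},
    {"grip":0,"xyz":[7,0,13],"angular":[0,-0.008,0]},
    {"grip":0,"xyz":[10,0,15],"angular":[0,-0.008,0]},
  ],
)

```text
time_s: 9.6
tcp_pos: [0.6016, -0.1716, 0.2308]
ee_rot: [[-0.987, 0.16, 0.007], [0.16, 0.987, -0.001], [-0.007, -0.0, -1.0]]
wrist_force: [-1.0, 0.8, 6.3]
gripper_width: 0.005
gripper_force: 3.2
```

Run:
```python
from h import *
for th in(.93,.87,.81,.75,.69,.62,.55,.48,.41,.34): print(th,end=' ');to(edge(th))
```

```text
0.93 xyz [1.3 0.4 3.8] ang [-0.     0.007 -0.004] F [-0.99  0.75  6.32] 9.6
0.87 xyz [8.6 0.4 8.7] ang [-0.     0.007 -0.004] F [-0.99  0.75  6.32] 9.6
0.81 xyz [15.5  0.3 14.1] ang [-0.     0.007 -0.004] F [-0.99  0.75  6.32] 9.6
0.75 xyz [22.1  0.3 19.8] ang [-0.     0.007 -0.004] F [-0.99  0.75  6.32] 9.6
0.69 xyz [28.4  0.3 26. ] ang [-0.     0.007 -0.004] F [-0.99  0.75  6.32] 9.6
0.62 xyz [35.2  0.3 33.6] ang [-0.     0.007 -0.004] F [-0.99  0.75  6.32] 9.6
0.55 xyz [41.5  0.3 41.7] ang [-0.     0.007 -0.004] F [-0.99  0.75  6.32] 9.6
0.48 xyz [47.2  0.2 50.2] ang [-0.     0.007 -0.004] F [-0.99  0.75  6.32] 9.6
0.41 xyz [52.3  0.2 59.1] ang [-0.     0.007 -0.004] F [-0.99  0.75  6.32] 9.6
0.34 xyz [56.8  0.2 68.3] ang [-0.     0.007 -0.004] F [-0.99  0.75  6.32] 9.6
```

It has made contact with about 6 N down, as expected. I'll follow the arc.

Emit:
move_arm(
  series=[
    {"grip":0,"xyz":[4,0,4],"angular":[0,0,0]},
    {"grip":0,"xyz":[8,0,8],"angular":[0,0,0]},
    {"grip":0,"xyz":[12,0,11],"angular":[0,0,0]},
    {"grip":0,"xyz":[15,0,14],"angular":[0,0,0]},
    {"grip":0,"xyz":[18,0,17],"angular":[0,0,0]},
    {"grip":0,"xyz":[22,0,20],"angular":[0,0,0]},
    {"grip":0,"xyz":[25,0,23],"angular":[0,0,0]},
    {"grip":0,"xyz":[28,0,26],"angular":[0,0,0]},
    {"grip":0,"xyz":[32,0,30],"angular":[0,0,0]},
    {"grip":0,"xyz":[35,0,34],"angular":[0,0,0]},
  ],
)

```text
time_s: 10.6
tcp_pos: [0.5659, -0.166, 0.1954]
ee_rot: [[-0.987, 0.161, 0.003], [0.161, 0.987, -0.001], [-0.003, -0.0, -1.0]]
wrist_force: [-2.0, 0.3, 3.9]
gripper_width: 0.004
gripper_force: 1.9
```

Run:
```python
from h import *
for th in(.69,.62,.55,.48,.41,.34,.27,.2,.14): print(th,end=' ');to(edge(th))
```

```text
0.69 xyz [-7.9  0.5 -9.2] ang [-0.     0.003 -0.004] F [-2.01  0.28  3.85] 10.6
0.62 xyz [-1.1  0.5 -1.6] ang [-0.     0.003 -0.004] F [-2.01  0.28  3.85] 10.6
0.55 xyz [5.2 0.5 6.5] ang [-0.     0.003 -0.004] F [-2.01  0.28  3.85] 10.6
0.48 xyz [10.8  0.4 15.1] ang [-0.     0.003 -0.004] F [-2.01  0.28  3.85] 10.6
0.41 xyz [15.9  0.4 24. ] ang [-0.     0.003 -0.004] F [-2.01  0.28  3.85] 10.6
0.34 xyz [20.3  0.4 33.2] ang [-0.     0.003 -0.004] F [-2.01  0.28  3.85] 10.6
0.27 xyz [24.1  0.4 42.7] ang [-0.     0.003 -0.004] F [-2.01  0.28  3.85] 10.6
0.2 xyz [27.2  0.4 52.5] ang [-0.     0.003 -0.004] F [-2.01  0.28  3.85] 10.6
0.14 xyz [29.3  0.4 61. ] ang [-0.     0.003 -0.004] F [-2.01  0.28  3.85] 10.6
```

Emit:
move_arm(
  series=[
    {"grip":0,"xyz":[3,0,4],"angular":[0,0,0]},
    {"grip":0,"xyz":[6,0,9],"angular":[0,0,0]},
    {"grip":0,"xyz":[9,0,14],"angular":[0,0,0]},
    {"grip":0,"xyz":[12,0,19],"angular":[0,0,0]},
    {"grip":0,"xyz":[15,0,25],"angular":[0,0,0]},
    {"grip":0,"xyz":[18,0,31],"angular":[0,0,0]},
    {"grip":0,"xyz":[20,0,37],"angular":[0,0,0]},
    {"grip":0,"xyz":[22,0,43],"angular":[0,0,0]},
    {"grip":0,"xyz":[24,0,49],"angular":[0,0,0]},
    {"grip":0,"xyz":[26,0,55],"angular":[0,0,0]},
  ],
)

```text
time_s: 11.6
tcp_pos: [0.5421, -0.1618, 0.1395]
ee_rot: [[-0.987, 0.16, 0.006], [0.16, 0.987, -0.001], [-0.006, 0.0, -1.0]]
wrist_force: [0.9, 0.1, 1.9]
gripper_width: 0.006
gripper_force: 0.6
```

Run:
```python
from h import *
for th in(.27,.2,.14,.08,.04,0): print(th,end=' ');to(edge(th))
```

```text
0.27 xyz [ -0.3  -0.  -13.1] ang [ 0.     0.006 -0.004] F [0.86 0.13 1.91] 11.6
0.2 xyz [ 2.8 -0.  -3.3] ang [ 0.     0.006 -0.004] F [0.86 0.13 1.91] 11.6
0.14 xyz [ 4.9 -0.   5.2] ang [ 0.     0.006 -0.004] F [0.86 0.13 1.91] 11.6
0.08 xyz [ 6.5 -0.  13.8] ang [ 0.     0.006 -0.004] F [0.86 0.13 1.91] 11.6
0.04 xyz [ 7.3 -0.  19.6] ang [ 0.     0.006 -0.004] F [0.86 0.13 1.91] 11.6
0 xyz [ 7.9 -0.1 25.4] ang [ 0.     0.006 -0.004] F [0.86 0.13 1.91] 11.6
```

Emit:
move_arm(
  series=[
    {"grip":0,"xyz":[0,0,4],"angular":[0,0,0]},
    {"grip":0,"xyz":[1,0,8],"angular":[0,0,0]},
    {"grip":0,"xyz":[1,0,12],"angular":[0,0,0]},
    {"grip":0,"xyz":[2,0,16],"angular":[0,0,0]},
    {"grip":0,"xyz":[2,0,19],"angular":[0,0,0]},
    {"grip":0,"xyz":[2,0,22],"angular":[0,0,0]},
    {"grip":0,"xyz":[2,0,24],"angular":[0,0,0]},
    {"grip":0,"xyz":[2,0,24],"angular":[0,0,0]},
  ],
)

```text
time_s: 12.4
tcp_pos: [0.5401, -0.1615, 0.1156]
ee_rot: [[-0.987, 0.161, 0.005], [0.161, 0.987, -0.001], [-0.005, 0.0, -1.0]]
wrist_force: [1.2, -0.1, -0.3]
gripper_width: -0.001
gripper_force: 0.0
```

Emit:
move_arm(
  series=[
    {"grip":0,"xyz":[0,0,2],"angular":[0,0,0]},
    {"grip":0,"xyz":[0,0,3],"angular":[0,0,0]},
    {"grip":0,"xyz":[0,0,3],"angular":[0,0,0]},
  ],
)

```text
time_s: 12.7
tcp_pos: [0.5403, -0.1615, 0.1144]
ee_rot: [[-0.987, 0.16, 0.006], [0.16, 0.987, -0.001], [-0.006, -0.0, -1.0]]
wrist_force: [-2.3, 1.4, 7.8]
gripper_width: 0.007
gripper_force: 3.6
```

The tip is at 89 mm with the force rising, so the lid is shut. I'll press briefly once more, then lift away and check.

Emit:
move_arm(
  series=[
    {"grip":0,"xyz":[0,0,1],"angular":[0,0,0]},
    {"grip":0,"xyz":[0,0,1],"angular":[0,0,0]},
    {"grip":0,"xyz":[0,0,-30],"angular":[0,0,0]},
    {"grip":0,"xyz":[0,0,-80],"angular":[0,0,0]},
    {"grip":0,"xyz":[0,0,-130],"angular":[0,0,0]},
    {"grip":0,"xyz":[50,-50,-140],"angular":[0,0,0]},
    {"grip":0,"xyz":[80,-100,-140],"angular":[0,0,0]},
    {"grip":0,"xyz":[100,-150,-140],"angular":[0,0,0]},
    {"grip":0,"xyz":[120,-200,-140],"angular":[0,0,0]},
    {"grip":0,"xyz":[120,-200,-140],"angular":[0,0,0]},
  ],
)

```text
time_s: 13.7
tcp_pos: [0.3872, -0.3412, 0.2528]
ee_rot: [[-0.987, 0.161, 0.006], [0.161, 0.987, -0.001], [-0.006, -0.0, -1.0]]
wrist_force: [0.7, -0.2, 0.9]
gripper_width: 0.007
gripper_force: 0.0
```

Run:
```python
from h import *
for n in('scene','top'):
    c=cap(n); save(c,f'pics/{n}5.png')
a=cv2.imread('pics/scene5.png')[120:250,260:420];b=cv2.imread('pics/top5.png')[170:270,270:400]
f=lambda i:cv2.resize(i,(390,300),interpolation=cv2.INTER_CUBIC)
cv2.imwrite('pics/c5.png',np.hstack([f(a),f(b)]))
```

```text
(no output)
```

View pics/c5.png

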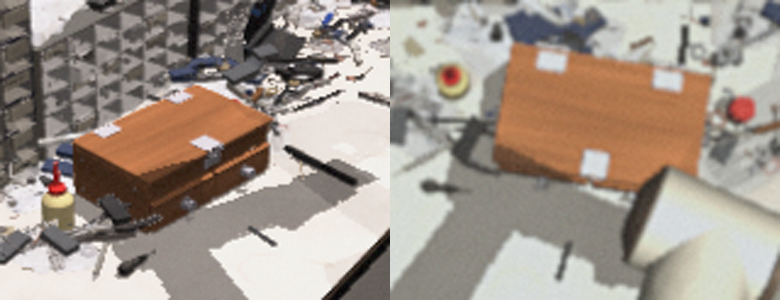

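The lid lies flat, both drawers are home, the chest is in place, and the objects in view are undisturbed.

```bash
python3 -c "
from h import *
print(r.finish_job())"
```

```text
the job is handed in; nothing more can be done
None
```

The chest is closed and the job handed in: both drawers were pushed home first, then the lid was folded shut gently, and the last pictures show the chest in place and nothing in view disturbed; no verdict came back.

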